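Refit and lock the umbrella stand's drip tray

TASK

The umbrella stand's drip tray has been left with its handle tucked under the wooden riser: draw it out, set it down on the ledge squarely in front of the stand's open bay with its handle outward, and let go of it. Then take it by its handle and slide it into the bay until its front plate is fully home against the stand, and press down the raised red pad of the seesaw catch until it snaps over and locks the tray in. Leave the stapler, paperweight, key fob and visitor badge where they lie.

Things in the scene. Friction and masses are not known exactly. Their poses are not given: they have to be found in the camera images.
- tray: open grey drip tray 140 long, 110 wide, 36 high, walls 9 thick, inner floor 5 up, rear corners bevelled; about 0.35 kg, centre of mass at x=+51. Origin: underside, middle, under the back face of its front plate; +x to the rear end at +140, y across, side walls' middles at y=±50.5. Starts upright on the ledge: handle, front plate and 10 to 35 mm of its body under the riser, the rest open from above
- tray_front (a point): middle of the top edge of the tray's aluminium front plate: plate at tray x=-10 to 0, 140 wide, spanning heights 17 to 50; its back face lies on the tray's origin plane. When the tray is fully home its pose equals that of stand
- tray_handle (a point): grip point of the black handle on the tray's front plate: an upright fin 40 long (tray x=-50 to -10), 14 thick (along tray y), spanning heights 14 to 46. The point lies mid-thickness at tray x=-32, 30 above the underside
- stand: brushed aluminium umbrella stand (fixed): a bay for the tray between two side runners 30 high. Origin: on the ledge, middle of the bay's mouth; +x runs straight into the bay, -x out of its front. Bay 116 wide, flared to about 130 in the first 30 mm; the tray slides on the ledge. Runner ends at x=0, |y|=65 to 78, stop the tray's front plate. Open from above up to x=+44
- stand_top (a point): middle of the front edge of the stand's ring plate, at stand x=+46, 156 above the ledge (plate 156 wide, underside 150 up); rings on it rise to 170, two umbrellas in hard cases at stand x=+138 rise to 305
- catch (a joint): seesaw catch (rad). 0: open, red pad raised, tongue low so that the tray passes over it. 0.70: locked, pad level, tongue up in front of the tray's front plate (about 4 mm clear of it). An over-centre spring snaps it to the nearer end, centre 0.35; about 8 N down on the pad starts it. It starts open. With the tray not home the tongue would rise under the front plate and lift it
- catch_pivot (a point): pivot of the catch, along the stand's x: at stand x=-24, y=-97, 16 above the ledge. Its bracket, outside the mouth, takes x=-42 to +30, y=-77 to -112, up to 24 high, with a toe 10 high under the pad out to y=-146; the tongue lies low across to y=-57
- catch_pad (a point): middle of the top face of the catch's red pad (46 long, 34 wide), moving with the catch. At 0: stand x=-24, y=-129, 49 above the ledge, the pad rising outwards (stand -y) at 0.70 rad. At 0.70: y=-143, 20 above the ledge, level. Any press straight down at y=-125 to -145 works, ending 20 above the ledge
- riser: wooden ledge riser (fixed): shelf 280 wide, 180 deep, 78 high, underside 66 up, on two upright side panels at y=±130; visitors' book and bell on it to 122 high. Origin: on the ledge, middle of its front edge; +x runs in under it
- stapler: chrome stapler, 130 long (its x), 36 wide, about 57 high, lying on the ledge beside the tray; origin under its middle
- paperweight: glass dome paperweight, 78 across, 42 high, on the ledge beside the tray; origin under its middle
- keyfob: steel key fob, about 95 long (its x), 24 wide, 10 high, on the ledge beside the way into the bay; origin near its middle, underneath
- badge: white plastic visitor badge with a steel clip, about 100 long (its x), 58 wide, 12 high, lying near the catch; origin under the middle of the card

How it is judged:
By the outcome, as a careful person would: the job done as asked, in the order asked, and still so for the second after the job is handed in, with the robot touching nothing.
It also fails if it takes over 61 s, if anything falls off the work surface, if the arm or the gripper's body presses on something with over 40 N, if the wrist force passes 120 N, or if a joint passes its speed limit or range.

ROBOT

A 6-joint arm with a two-finger parallel gripper is mounted at the origin on the work surface. World frame = base frame: x ahead of the robot, y to its left, z up, the work surface at z = 0. Lengths are in mm, angles in rad, forces in N, time in s.
With the tool pointing down it reaches from about 325 to 875 mm from the base axis. Payload 4.4 kg.
Tool frame: the origin (TCP) lies midway between the tips of the shut fingers; the grasp point (between the pads) lies 19 mm behind it; z points along the fingers, y is the line along which they close (so a half turn about z gives the same grasp; the last joint's range is limited). The gripper opens to 85 mm and grips with 20 to 120 N. Pads are 22 mm wide; open, the fingers measure 114 mm over their backs; the gripper's body (76 mm by 85 mm) begins 54 mm behind the grasp point. The pads swing forward as they close: fully open they stand 13 mm farther back than shut.
Start: joints at [-1.294, 0.207, 1.542, -0, 1.393, -0.15], TCP at [238.015, -523.427, 231.282] pointing down, gripper open.
Joint ranges: [-2.73, 2.73], [-0.86, 2.22], [0.23, 2.46], [-1.11, 4.25], [0.08, 2.63], [-2.82, 2.82]. Speed limits (rad/s): [2.79, 2.79, 3.14, 3.14, 3.14, 3.14].

INTERFACE

Orientations are given as a 3x3 rotation matrix whose columns are the frame's x, y, z axes.
In Python, from station import env gives the robot as it stands.
- The arm moves only by the tool pendant, called after "Request:" as name(argument=value, ...), one argument or row to a line, values as JSON. Schema: {"type":"object","properties":{"plan":{"type":"array","items":{"type":"number"},"minItems":5,"maxItems":100},"only":{"type":"string"},"quiet":{"type":"boolean"},"lines":{"type":"string"}},"required":["plan"],"additionalProperties":false}. plan is one flat list of numbers that holds 1 to 20 rows one after another, with no inner brackets; each row has 5 numbers: dx, dy, dz in units of 100 mm, then a turn about the tool's z in rad, then the finger opening in mm; each row is the pose to reach, as a shift and turn from the pose commanded when the call began, along the tool's axes at that moment; what a row does not reach only later rows make up. A row lasts 1/8 s, in which the tool goes at most 62.5 mm and 0.188 rad, less where a joint would pass 70% of its speed; a pose out of reach is approached as far as the arm can. The fingers move at their own pace and stop on an object; the grip force is fixed at half the most. Time passes only in rows, so rows that do not move let the fingers close. The tool returns the time, the measured TCP pose, the force, the opening and the grip force at its end. only (a regular expression) keeps the lines of the reply that match it, lines (a string "A,B") keeps lines A to B, and quiet returns only ok. Input that does not fit is refused with a message, and nothing moves.
- env.sense(): the state, without advancing time (a new reading comes with each control period).
- env.grab_frame(name): name is "scene" or "top"; returns the picture (384x512x3 uint8, red, green, blue); there is no depth.
- env.camera_info(name): a dict with "camera_matrix" (3x3 intrinsics, pixels), "world_from_camera" (4x4, takes a point from camera to world coordinates). Camera axes: x right, y down, z forward; pixel columns grow to the right and rows downward; lengths in mm; the calibration is good to about 2 mm. A picture is of the moment at which its call begins. camera_info takes no time and is no camera call.
- env.finish_job(): hands the job in; it is judged then, once.
The state is a dict: "time_s": time; "qpos": joint angles; "qvel": joint speeds; "tau": joint torques, N m; "eef_pos": TCP position; "orientation": TCP orientation; "contact_force": force on the tool from outside, world axes, zero at the start; "torque": the same for the moment, N m; "grip_width": finger opening in mm; "finger_force": force on a finger pad.
Only numpy, scipy, OpenCV 4.12 (cv2) and the standard library are available. Lean on these libraries where they do the work, as an engineer would, in place of code of your own. Each camera call takes 0.05 s, during which the arm holds its last target. There are 200 camera calls.

## Working session

There is one attempt and no reset: what is moved stays moved. The work goes in short steps, Python scripts to look and compute and a tool call to move; the robot and the scene stay as the last step left them, time stands still between calls to the robot, and variables do not carry over. Pictures are saved under pics/ and viewed, at most 10 in all, crops included, and the job is handed in when it is done.

```bash
ls; mkdir -p pics; python3 - <<'E'
from station import env
import cv2,numpy as np
for n in ("scene","top"):
    f=env.grab_frame(n); cv2.imwrite(f"pics/{n}0.png",cv2.resize(f[:,:,::-1],(800,600),interpolation=cv2.INTER_CUBIC))
    c=env.camera_info(n); print(n,np.round(c["camera_matrix"],1).tolist(),np.round(c["world_from_camera"],3).tolist())
s=env.sense();print(s["eef_pos"],np.round(s["orientation"],3).tolist(),s["time_s"])
E
```

```text
pics
station.py
scene [[405.0, 0.0, 260.8], [0.0, 405.0, 186.9], [0.0, 0.0, 1.0]] [[-0.55, 0.471, -0.69, 1279.511], [0.835, 0.327, -0.443, 358.885], [0.017, -0.82, -0.573, 736.821], [0.0, 0.0, 0.0, 1.0]]
top [[388.8, 0.0, 259.6], [0.0, 388.8, 191.9], [0.0, 0.0, 1.0]] [[-0.006, -0.987, 0.158, 384.829], [-1.0, 0.009, 0.016, -119.145], [-0.018, -0.158, -0.987, 1089.472], [0.0, 0.0, 0.0, 1.0]]
[ 237.80829921 -522.72999678  230.1912334 ] [[0.91, 0.414, -0.001], [0.414, -0.91, 0.002], [0.0, -0.002, -1.0]] 0.1
```
View pics/top0.png

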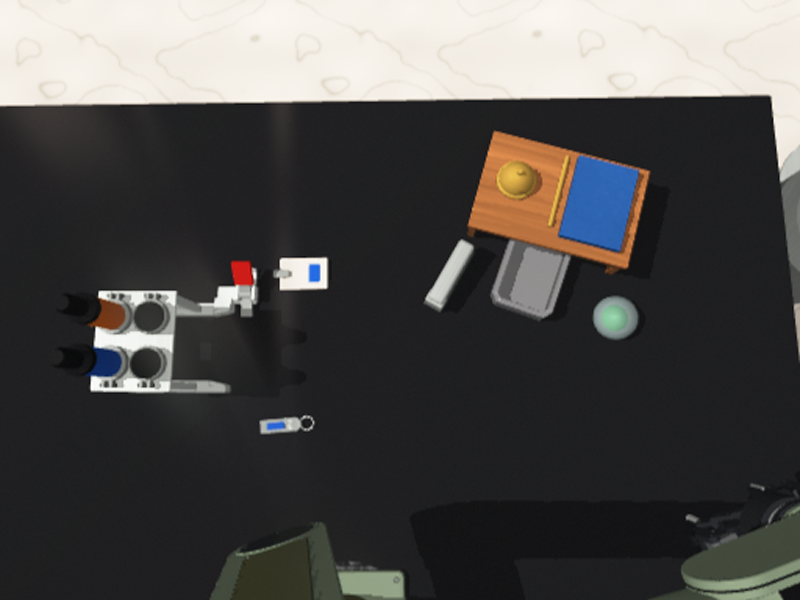

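View pics/scene0.png

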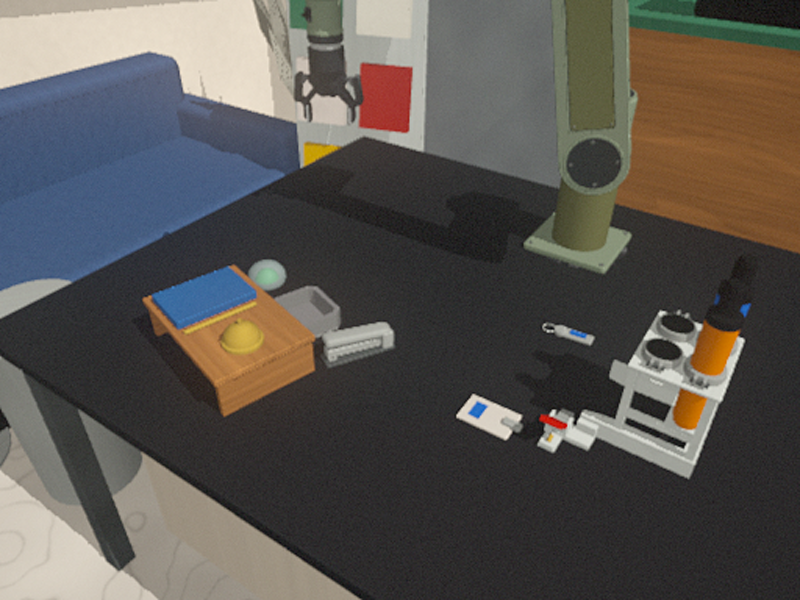

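Top view: the stand is at left with its mouth facing right (world −y), the red pad is at (242,272), and the riser is at upper right with the tray's rear at (530,280). The stapler is left of the tray and the paperweight right of it. I'll enlarge both regions.

```bash
python3 - <<'E'
from station import env
import cv2
f=env.grab_frame("top")[:,:,::-1]
# full px: scale 0.64 of viewed
a=f[75:215,265:425]; b=f[155:295,40:215]
cv2.imwrite("pics/a.png",cv2.resize(a,None,fx=4.5,fy=4.2857,interpolation=cv2.INTER_CUBIC) if 0 else cv2.resize(a,None,fx=4,fy=4,interpolation=cv2.INTER_CUBIC))
cv2.imwrite("pics/b.png",cv2.resize(b,None,fx=4,fy=4,interpolation=cv2.INTER_CUBIC))
E
```

View pics/a.png

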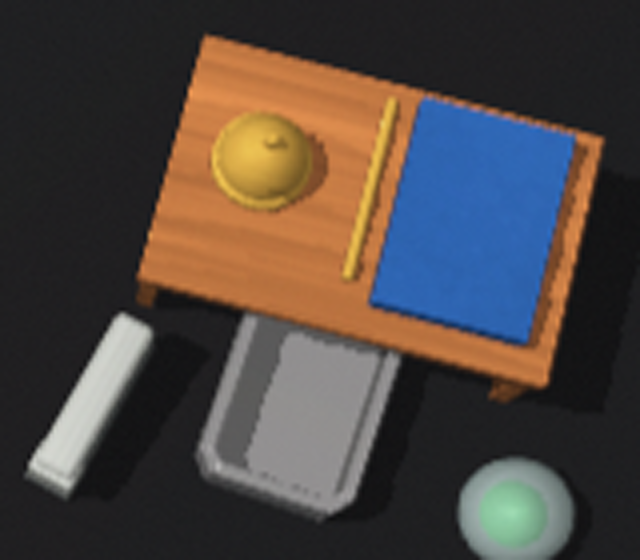

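View pics/b.png

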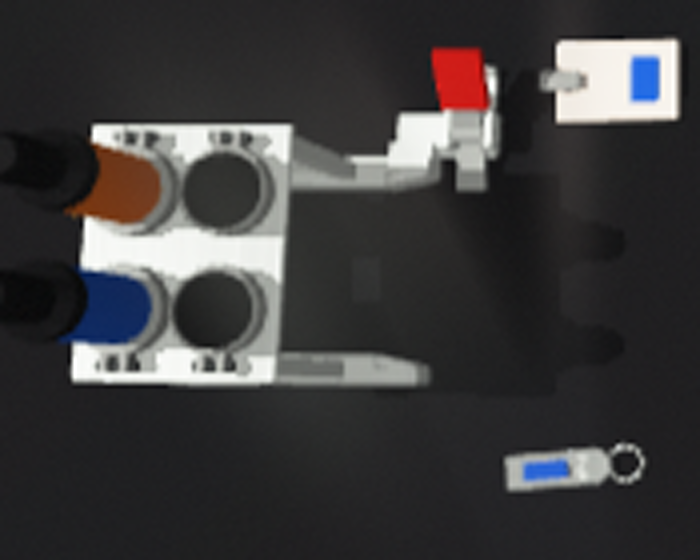

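Crop a: riser top corners at (205,37), (603,138), (548,385), (138,280); tray outer top sides run (245,315)–(200,445) and (400,355)–(355,490). Crop b: ring plate corners at (95,125), (293,125), (274,382), (72,380); red pad at (432,48)–(490,110); +y runner tip at (430,375).

```bash
cat > h.py <<'E'
from station import env
import numpy as np, cv2
from scipy.optimize import least_squares
C={n:env.camera_info(n) for n in("scene","top")}
def proj(P,n="top"):
    c=C[n];W=np.linalg.inv(c["world_from_camera"]);P=np.atleast_2d(P)@W[:3,:3].T+W[:3,3]
    q=P@np.asarray(c["camera_matrix"]).T;return q[:,:2]/q[:,2:]
def ray(px,z,n="top"):
    c=C[n];M=np.asarray(c["world_from_camera"]);d=M[:3,:3]@np.linalg.solve(c["camera_matrix"],[px[0],px[1],1.])
    return M[:3,3]+d*(z-M[2,3])/d[2]
def T(p,P):
    P=np.atleast_2d(P).astype(float);c,s=np.cos(p[2]),np.sin(p[2])
    return np.c_[p[0]+c*P[:,0]-s*P[:,1],p[1]+s*P[:,0]+c*P[:,1],P[:,2]]
def fit(P,px,p0,n="top"):
    r=least_squares(lambda p:(proj(T(p,P),n)-px).ravel(),p0,x_scale=[100,100,1]);return r.x,r.fun.reshape(-1,2)
def crop(u,o):return (np.array(u,float)+.5)/4-.5+o
def draw(im,p,polys,col,n="top"):
    for q in polys:cv2.polylines(im,[np.round((proj(T(p,q),n)*4+2)).astype(int)],True,col,1)
TRAY=[[(0,-55,36),(120,-55,36),(140,-40,36),(140,40,36),(120,55,36),(0,55,36)],[(0,-46,36),(131,-46,36),(131,46,36),(0,46,36)],[(-10,-70,50),(0,-70,50),(0,70,50),(-10,70,50)],[(-50,-7,46),(-10,-7,46),(-10,7,46),(-50,7,46)]]
RISER=[[(0,-140,78),(180,-140,78),(180,140,78),(0,140,78)]]
STAND=[[(46,-78,156),(46,78,156),(170,78,156),(170,-78,156)],[(0,-65,30),(0,-78,30),(46,-78,30),(46,78,30),(0,78,30),(0,65,30)],[(-47,-118,61),(-1,-118,61),(-1,-144,61),(-47,-144,61)],[(-47,-116,38),(-1,-116,38),(-1,-142,60),(-47,-142,60)]]
E
python3 - <<'E'
from h import *
A=(265,75);B=(40,155)
pr,e=fit(RISER[0],crop([(548,385),(603,138),(205,37),(138,280)],A),[550,-450,-.2]);print("riser",pr,e.round(1).tolist())
ps,e=fit([(46,-78,156),(46,78,156)],crop([(293,125),(274,382)],B),[400,0,1.6]);print("stand",ps,e.round(1).tolist())
for u in[(95,125),(72,380)]:print(ray(crop(u,B),156).round(1))
print("tip y+",ray(crop((430,378),B),30).round(1),"pad",[ray(crop(u,B),z).round(0).tolist() for u,z in(((432,48),60),((480,48),60),((490,110),38),((445,107),38))])
# tray: sides (y), rear edge
def res(p):
    c,s=np.cos(p[2]),np.sin(p[2]);out=[]
    for u,ax,v in[((247,318),1,-55),((203,440),1,-55),((399,358),1,55),((356,488),1,55),((230,466),0,140),((310,497),0,140)]:
        w=ray(crop(u,A),36)[:2]-p[:2];l=(c*w[0]+s*w[1],-s*w[0]+c*w[1]);out.append(l[ax]-v)
    return out
r=least_squares(res,[500,-400,np.pi-.2],x_scale=[100,100,1]);pt=r.x;print("tray",pt,r.fun.round(1))
np.save("pt.npy",pt);np.save("ps.npy",ps)
f=cv2.resize(env.grab_frame("top")[:,:,::-1],None,fx=4,fy=4,interpolation=cv2.INTER_CUBIC)
draw(f,pr,RISER,(0,255,255));draw(f,pt,TRAY,(0,255,0));draw(f,ps,STAND,(255,0,255))
cv2.imwrite("pics/o.png",np.vstack([f[500:770,1060:1700] ,f[620:950,160:800]]))
for n,h,q in(("stapler",57,(75,405)),("weight",42,(516,512)),):print(n,ray(crop(q,A),h).round())
print("stap",[ray(crop(u,A),50).round() for u in[(133,320),(50,478)]])
print("fob",[ray(crop(u,B),5).round() for u in[(507,475),(640,462)]],"badge",[ray(crop(u,B),3).round() for u in[(558,120),(678,40)]])
E
```

```text
riser [ 6.35741549e+02 -3.43263705e+02 -2.75781949e-01] [[0.2, 0.6], [0.5, -0.4], [-0.5, -0.4], [-0.2, 0.1]]
stand [473.52346766 212.07062641   1.55103925] [[0.0, -0.0], [-0.0, 0.0]]
[553.6 379.1 156. ]
[398.4 381.6 156. ]
tip y+ [400.  204.4  30. ] pad [[622.0, 203.0, 60.0], [622.0, 170.0, 60.0], [583.0, 168.0, 38.0], [585.0, 199.0, 38.0]]
tray [ 673.07650939 -351.19831525    2.77766054] [ 1.2  0.9 -1.4 -0.6 -0.7  0.7]
stapler [ 593. -166.   57.]
weight [ 520. -463.   42.]
stap [array([ 654., -208.,   50.]), array([ 545., -149.,   50.])]
fob [array([334., 156.,   5.]), array([342.,  65.,   5.])] badge [array([582., 128.,   3.]), array([639.,  43.,   3.])]
```

View pics/o.png

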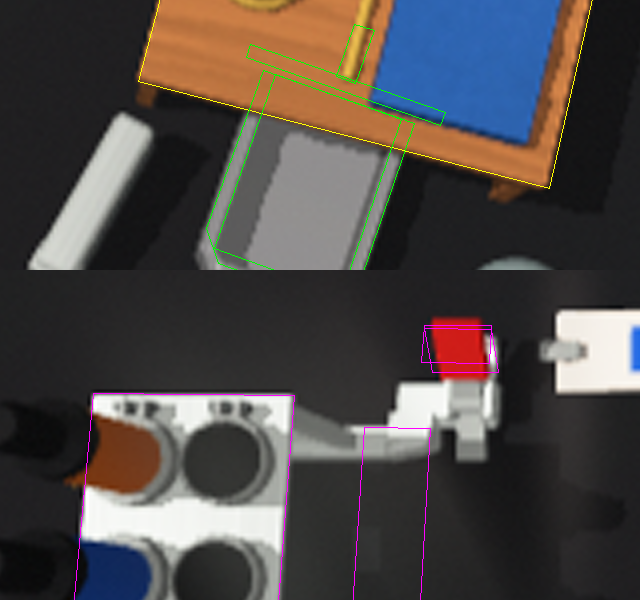

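The overlay matches the riser and stand plate well. The pad's 46 mm length evidently runs along stand y. I'll check the tray fit more closely in both cameras.

```bash
python3 - <<'E'
from h import *
pt=np.load("pt.npy");ps=np.load("ps.npy");ps[2]=1.553
TR=[[(60,-55,36),(120,-55,36)],[(60,-46,36),(115,-46,36)],[(60,46,36),(115,46,36)],[(60,55,36),(120,55,36)],[(140,-30,36),(140,30,36)],[(131,-30,36),(131,30,36)]]
ST=STAND[:2]
t=cv2.resize(env.grab_frame("top")[:,:,::-1],None,fx=4,fy=4,interpolation=cv2.INTER_CUBIC)
s=cv2.resize(env.grab_frame("scene")[:,:,::-1],None,fx=4,fy=4,interpolation=cv2.INTER_CUBIC)
t2=t.copy()
for im,n in((t,"top"),(s,"scene")):draw(im,pt,TR,(0,255,0),n);draw(im,ps,ST,(255,0,255),n)
print(proj(T(pt,[(100,0,36)]),"scene")*4,proj(T(ps,[(20,0,30)]),"scene")*4)
a=t[600:860,1230:1480];a=cv2.resize(a,(400,416))
c=proj(T(pt,[(100,0,36)]),"scene")[0]*4;x,y=map(int,c);b=cv2.resize(s[y-130:y+130,x-125:x+125],(400,416))
cv2.imwrite("pics/c.png",np.hstack([a,b]))
E
```

```text
[[783.33245407 781.25162069]] [[1561.97708325 1000.47403042]]
```

View pics/c.png

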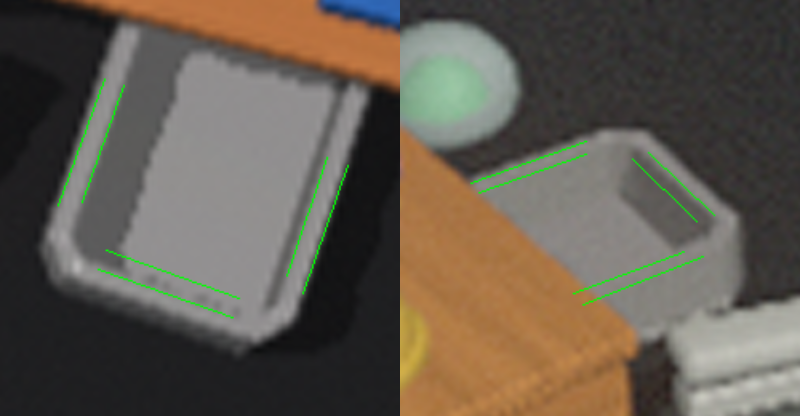

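The overlay is a few mm short at the rear, and the true yaw is a bit different. I'll refit using both views: top rims right (366,95)–(302,300) and left inner (137,45)–(80,215); scene rear rim (655,137)–(737,210) and far rim (475,178)–(595,135).

```bash
python3 - <<'E'
from h import *
pt=np.load("pt.npy")
c=proj(T(pt,[(100,0,36)]),"scene")[0]*4;x0,y0=map(int,c)
tp=lambda u:((1230+u[0]/1.6+.5)/4-.5,(600+u[1]/1.6+.5)/4-.5)
sc=lambda u:((x0-125+(u[0]-400)/1.6+.5)/4-.5,(y0-130+u[1]/1.6+.5)/4-.5)
L=[("top",(366,95),1,55),("top",(302,300),1,55),("top",(335,100),1,46),("top",(272,300),1,46),("top",(137,45),1,-46),("top",(80,215),1,-46),
("scene",(655,137),0,140),("scene",(737,210),0,140),("scene",(475,178),1,55),("scene",(595,135),1,55)]
def res(p,sel=L):
    c,s=np.cos(p[2]),np.sin(p[2]);o=[]
    for n,u,ax,v in sel:
        w=ray((tp if n=="top" else sc)(u),36,n)[:2]-p[:2];o.append((c*w[0]+s*w[1],-s*w[0]+c*w[1])[ax]-v)
    return np.array(o)
r=least_squares(res,pt,x_scale=[100,100,1],loss="soft_l1");p=r.x;print(p,res(p).round(1))
p=r.x;np.save("pt2.npy",p)
t=cv2.resize(env.grab_frame("top")[:,:,::-1],None,fx=4,fy=4,interpolation=cv2.INTER_CUBIC)
s=cv2.resize(env.grab_frame("scene")[:,:,::-1],None,fx=4,fy=4,interpolation=cv2.INTER_CUBIC)
TR=[[(60,-55,36),(120,-55,36)],[(60,-46,36),(115,-46,36)],[(60,46,36),(115,46,36)],[(60,55,36),(120,55,36)],[(140,-30,36),(140,30,36)],[(131,-30,36),(131,30,36)]]
for im,n in((t,"top"),(s,"scene")):draw(im,p,TR,(0,255,0),n)
a=cv2.resize(t[600:860,1230:1480],(400,416));x,y=x0,y0;b=cv2.resize(s[y-130:y+130,x-125:x+125],(400,416))
cv2.imwrite("pics/d.png",np.hstack([a,b]))
g=T(p,[(95,50.5,0)])[0];print("grip",g,"tray y ang",p[2]-np.pi/2, "depth",((p[0]-635.7)*.962-(p[1]+343.3)*.272))
s=env.sense();R=np.array(s["orientation"]);print(s["eef_pos"],"tool shift to (g,z=12):",R.T@(np.r_[g[:2],12]-s["eef_pos"]),"turn",-((p[2]-np.pi/2)-np.arctan2(R[1,1],R[0,1])))
E
```

```text
[ 664.5508435  -346.31397526    2.80034075] [-0.2 -0.  -3.1 -3.1  0.9  0.5 -0.2  0.2  1.6  0.1]
grip [ 558.12819545 -362.10859396    0.        ] tray y ang 1.229544426304639 depth 28.574312722680926
[ 238.00309123 -523.341232    231.11662179] tool shift to (g,z=12): [358.14273859 -14.18233808 219.13644138] turn -2.3735228374910475
```

View pics/d.png

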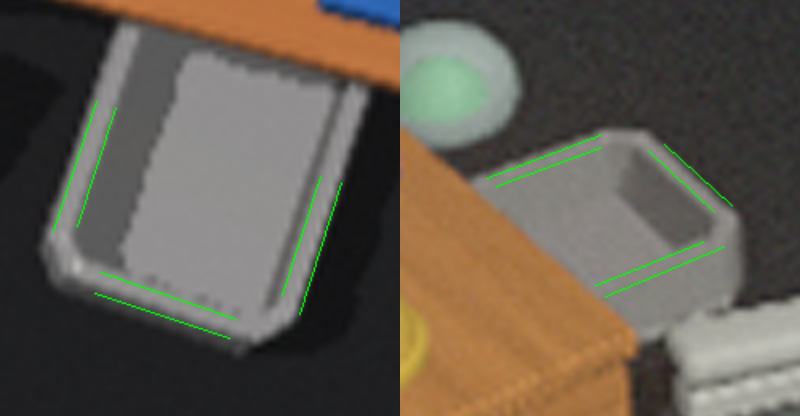

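The refined overlay fits both views well (within about 2 mm), and the tray sits about 29 mm under the riser. I'll move above the paperweight-side wall at tray x=95.

The rows are not in the units I measure in: shifts go in units of 100 mm. I convert before sending: 120 mm is 1.2, 358 mm is 3.58.

```bash
cat > go.py <<'E'
import sys
from h import *
# usage: go.py X Y Z yaw(tool y angle)
X,Y,Z,a=map(float,sys.argv[1:5]);s=env.sense();R=np.array(s["orientation"])
d=(a-np.arctan2(R[1,1],R[0,1])+np.pi)%(2*np.pi)-np.pi
print(np.round(s["eef_pos"],1),"shift",(R.T@(np.array([X,Y,Z])-s["eef_pos"])).round(1),"turn",round(-d,3),"q6",round(s["qpos"][5],2),"w",s["grip_width"],np.round(s["contact_force"],1),s["time_s"])
E
```

Request:
pendant(
  plan=[3.58, -0.14, 0, -1, 40, 3.58, -0.14, 0, -1.8, 40, 3.58, -0.14, 0, -2.374, 40, 3.58, -0.14, 0, -2.374, 40, 3.58, -0.14, 0, -2.374, 40, 3.58, -0.14, 0, -2.374, 40, 3.58, -0.14, 0.6, -2.374, 40, 3.58, -0.14, 0.6, -2.374, 40, 3.58, -0.14, 1.2, -2.374, 40, 3.58, -0.14, 1.2, -2.374, 40, 3.58, -0.14, 1.2, -2.374, 40, 3.58, -0.14, 1.2, -2.374, 40, 3.58, -0.14, 1.2, -2.374, 40, 3.58, -0.14, 1.2, -2.374, 40, 3.58, -0.14, 1.2, -2.374, 40, 3.58, -0.14, 1.2, -2.374, 40],
)

```text
time_s: 2.4
eef_pos: [558.1, -362.5, 111.3]
orientation: [[-0.942, 0.335, 0.0], [0.335, 0.942, 0.0], [-0.0, 0.0, -1.0]]
contact_force: [-0.7, -0.7, -0.7]
grip_width: 39.9
finger_force: 0.0
```

```bash
python3 go.py 558.1 -362.1 12 1.2295
```

```text
[ 558.1 -362.5  111.3] shift [ 0.2  0.4 99.3] turn -0.0 q6 -1.93 w 39.946560664335415 [-0.7 -0.7 -0.7] 2.4
```

To row units: 98 mm is 0.98, 85 mm is 0.85.

Request:
pendant(
  plan=[0, 0, 0.5, 0, 40, 0, 0, 0.85, 0, 40, 0, 0, 0.98, 0, 40, 0, 0, 0.98, 0, 40],
)

```text
time_s: 2.9
eef_pos: [557.7, -362.2, 12.6]
orientation: [[-0.942, 0.335, -0.001], [0.335, 0.942, 0.001], [0.001, 0.001, -1.0]]
contact_force: [0.7, -0.5, -0.1]
grip_width: 40.1
finger_force: 0.0
```

Request:
pendant(
  plan=[0, 0, 0, 0, 0, 0, 0, 0, 0, 0, 0, 0, 0, 0, 0, 0, 0, 0, 0, 0, 0, 0, 0, 0, 0, 0, 0, 0, 0, 0, 0, 0, 0, 0, 0],
)

```text
time_s: 3.78
eef_pos: [559.7, -364.0, 15.8]
orientation: [[-0.942, 0.334, 0.004], [0.334, 0.942, -0.003], [-0.004, -0.002, -1.0]]
contact_force: [0.2, -0.8, 6.4]
grip_width: 7.5
finger_force: 61.7
```

To row units: 130 mm is 1.3, 90 mm is 0.9.

Request:
pendant(
  plan=[0, 0, -0.04, 0, 0, 0.15, 0, -0.06, 0, 0, 0.4, 0, -0.06, 0, 0, 0.65, 0, -0.06, 0, 0, 0.9, 0, -0.06, 0, 0, 1.15, 0, -0.06, 0, 0, 1.3, 0, -0.06, 0, 0, 1.3, 0, -0.06, 0, 0],
)

```text
time_s: 4.78
eef_pos: [434.2, -318.0, 18.5]
orientation: [[-0.942, 0.335, -0.002], [0.335, 0.942, 0.002], [0.002, 0.001, -1.0]]
contact_force: [0.5, -0.0, -4.1]
grip_width: 8.1
finger_force: 60.4
```

Request:
pendant(
  plan=[0, 0, -0.15, 0, 0, 0, 0, -0.3, 0, 0, 0, 0, -0.3, 0, 0],
)

```text
time_s: 5.15
eef_pos: [437.9, -321.0, 52.1]
orientation: [[-0.943, 0.334, 0.005], [0.334, 0.943, -0.004], [-0.006, -0.003, -1.0]]
contact_force: [0.1, -0.5, -3.5]
grip_width: 7.7
finger_force: 60.4
```

```bash
python3 - <<'E'
from h import *
f=env.grab_frame("scene")[:,:,::-1];t=env.grab_frame("top")[:,:,::-1]
a=cv2.resize(t[120:330,180:420],(400,350));b=cv2.resize(f[120:300,60:300],(400,350),interpolation=cv2.INTER_CUBIC)
cv2.imwrite("pics/e.png",np.hstack([a,b]))
E
```

```text
(no output)
```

View pics/e.png

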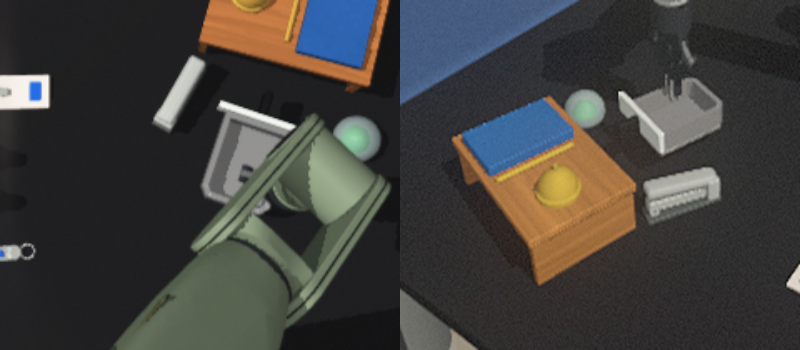

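The tray is out and hanging level in the grip; the stapler, paperweight and riser are unmoved. Next I'll carry it high to the bay front.

```bash
python3 go.py 421.7 138 110 -0.018
```

```text
[ 436.2 -319.5   50.1] shift [166.4 426.3 -60.5] turn 1.248 q6 -2.02 w 7.7728987769827595 [ 0.6  0.1 -3.4] 5.25
```

To row units: 426.3 mm is 4.263, 418 mm is 4.18.

Request:
pendant(
  plan=[0, 0, -0.3, 0, 0, 0.1, 0.25, -0.55, 0.05, 0, 0.22, 0.57, -0.6, 0.15, 0, 0.35, 0.9, -0.6, 0.25, 0, 0.49, 1.25, -0.6, 0.36, 0, 0.63, 1.6, -0.6, 0.47, 0, 0.77, 1.97, -0.6, 0.58, 0, 0.91, 2.33, -0.6, 0.69, 0, 1.05, 2.69, -0.6, 0.8, 0, 1.19, 3.05, -0.6, 0.9, 0, 1.33, 3.41, -0.6, 1, 0, 1.45, 3.72, -0.6, 1.1, 0, 1.56, 4, -0.6, 1.18, 0, 1.63, 4.18, -0.6, 1.23, 0, 1.664, 4.263, -0.6, 1.248, 0, 1.664, 4.263, -0.6, 1.248, 0, 1.664, 4.263, -0.6, 1.248, 0],
)

```text
time_s: 7.38
eef_pos: [420.9, 138.1, 109.0]
orientation: [[0.018, 1.0, -0.001], [1.0, -0.018, -0.0], [-0.0, -0.001, -1.0]]
contact_force: [0.2, -0.1, -4.2]
grip_width: 7.3
finger_force: 60.3
```

```bash
python3 go.py 421.7 138 16 -0.018
```

```text
[420.9 138.1 109. ] shift [-0.1  0.9 93. ] turn 0.0 q6 0.14 w 7.261362156874477 [ 0.2 -0.1 -4.2] 7.375
```

To row units: 92 mm is 0.92, 89 mm is 0.89.

Request:
pendant(
  plan=[0, 0.009, 0.4, 0, 0, 0, 0.009, 0.7, 0, 0, 0, 0.009, 0.85, 0, 0, 0, 0.009, 0.89, 0, 0, 0, 0.009, 0.92, 0, 0, 0, 0.009, 0.92, 0, 0],
)

```text
time_s: 8.12
eef_pos: [423.1, 138.4, 18.1]
orientation: [[0.018, 1.0, 0.002], [1.0, -0.018, 0.0], [0.0, 0.002, -1.0]]
contact_force: [-0.1, -0.2, -4.4]
grip_width: 7.8
finger_force: 60.4
```

To row units: 2 mm is 0.02.

Request:
pendant(
  plan=[0, 0, 0.02, 0, 0, 0, 0, 0.02, 0, 0],
)

```text
time_s: 8.38
eef_pos: [423.1, 138.5, 16.0]
orientation: [[0.018, 1.0, 0.002], [1.0, -0.018, 0.0], [0.0, 0.002, -1.0]]
contact_force: [-0.1, 0.6, -1.7]
grip_width: 7.9
finger_force: 60.7
```

Request:
pendant(
  plan=[0, 0, 0.015, 0, 0, 0, 0, 0.015, 0, 0],
)

```text
time_s: 8.62
eef_pos: [423.1, 138.6, 15.7]
orientation: [[0.017, 1.0, 0.001], [1.0, -0.017, 0.0], [0.0, 0.001, -1.0]]
contact_force: [-3.7, -0.3, 12.9]
grip_width: 7.9
finger_force: 62.6
```

Request:
pendant(
  plan=[0, 0, 0, 0, 40, 0, 0, 0, 0, 40, 0, 0, 0, 0, 40, 0, 0, 0, 0, 40, 0, 0, -0.4, 0, 40, 0, 0, -0.9, 0, 40, 0, 0, -1.3, 0, 40, -0.6, 0, -1.3, 0, 40, -1.2, 0, -1.3, 0, 40, -1.8, 0, -1.3, 0, 40, -2.4, 0, -1.3, 0, 40, -2.4, 0, -1.3, 0, 40],
)

```text
time_s: 10.12
eef_pos: [418.0, -105.6, 144.2]
orientation: [[0.025, 1.0, 0.001], [1.0, -0.025, -0.001], [-0.001, 0.001, -1.0]]
contact_force: [0.0, 0.3, 0.0]
grip_width: 40.0
finger_force: 0.0
```

```bash
python3 - <<'E'
from h import *
t=env.grab_frame("top")[:,:,::-1]
cv2.imwrite("pics/f.png",cv2.resize(t[150:300,90:290],(800,600),interpolation=cv2.INTER_CUBIC))
E
```

```text
(no output)
```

View pics/f.png

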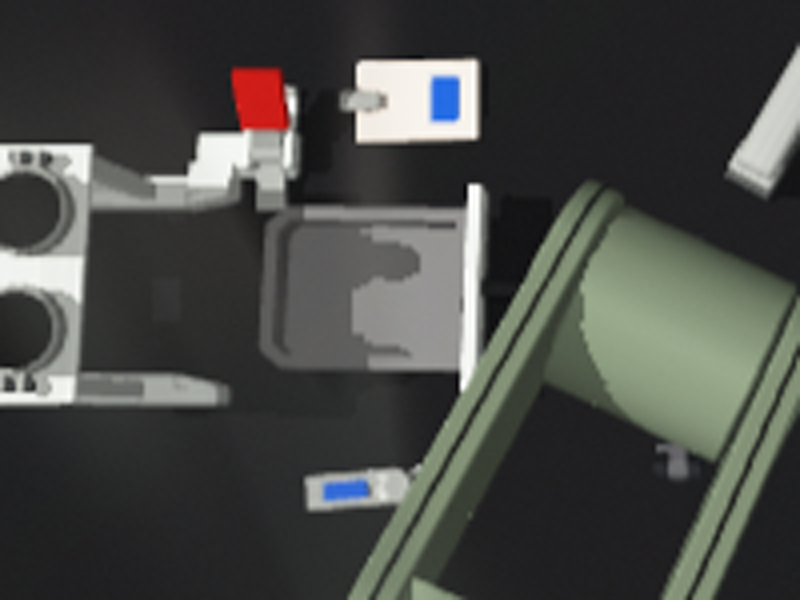

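The tray sits squarely before the bay with its handle outward: plate back edge (468,187)–(460,385), rims at rows 207–210 and 370. I'll measure its offset and yaw relative to the stand.

```bash
python3 - <<'E'
from h import *
O=(90,150);ps=np.load("ps.npy");ps[2]=1.553
def loc(u,z):
    w=ray(crop(u,O),z)[:2]-ps[:2];c,s=np.cos(ps[2]),np.sin(ps[2]);return [round(c*w[0]+s*w[1],1),round(-s*w[0]+c*w[1],1)]
print("plate corner x?,-70",loc((468,187),50),loc((460,385),50))
print("rim -55",loc((290,207),36),loc((460,209),36));print("rim +55",loc((290,371),36),loc((455,372),36));print("rear",loc((262,260),36),loc((260,335),36))
print("plate front y+78",loc((92,145),156),loc((75,403),156),"runner +65 top inner",loc((215,377),30),loc((80,373),30), "pad",loc((232,69),64),loc((280,69),64),loc((289,130),34),loc((241,130),34))
print("runner- inner",loc((90,207),30),loc((195,205),30),loc((90,207),0),loc((195,208),0))
E
python3 go.py 474 9.6 120 -0.018
```

```text
plate corner x?,-70 [np.float64(-169.0), np.float64(-69.6)] [np.float64(-168.1), np.float64(63.3)]
rim -55 [np.float64(-44.7), np.float64(-56.7)] [np.float64(-161.8), np.float64(-56.4)]
rim +55 [np.float64(-50.5), np.float64(54.9)] [np.float64(-162.2), np.float64(54.4)]
rear [np.float64(-27.4), np.float64(-20.0)] [np.float64(-28.8), np.float64(31.0)]
plate front y+78 [np.float64(46.5), np.float64(-78.1)] [np.float64(45.5), np.float64(78.5)] runner +65 top inner [np.float64(2.1), np.float64(59.4)] [np.float64(94.6), np.float64(57.7)] pad [np.float64(-8.0), np.float64(-147.0)] [np.float64(-40.8), np.float64(-147.3)] [np.float64(-40.7), np.float64(-110.8)] [np.float64(-7.3), np.float64(-110.5)]
runner- inner [np.float64(95.9), np.float64(-56.2)] [np.float64(22.9), np.float64(-58.3)] [np.float64(108.1), np.float64(-60.2)] [np.float64(32.9), np.float64(-60.1)]
[ 417.6 -103.3  143.7] shift [114.2  53.8  23.8] turn -0.005 q6 -0.42 w 39.92933457524222 [ 0.2  1.2 -0.4] 10.175
```

To row units: 114.4 mm is 1.144, 60 mm is 0.6.

Request:
pendant(
  plan=[0.6, 0.28, 0, 0, 50, 1.144, 0.504, 0, -0.005, 50, 1.144, 0.504, 0.24, -0.005, 50, 1.144, 0.504, 0.24, -0.005, 50],
)

```text
time_s: 10.68
eef_pos: [467.7, 14.6, 117.7]
orientation: [[0.009, 1.0, -0.006], [1.0, -0.009, 0.001], [0.001, -0.006, -1.0]]
contact_force: [-0.9, 0.7, -0.4]
grip_width: 49.8
finger_force: 0.0
```

```bash
python3 go.py 470.6 11.1 13 -0.018
```

```text
[467.7  14.6 117.7] shift [ -3.6   3.5 104.7] turn 0.009 q6 -0.15 w 49.840867515286426 [-0.9  0.7 -0.4] 10.675
```

Request:
pendant(
  plan=[0, 0, 0, 0, 50, 0, 0, 0, 0, 50],
  quiet=true,
)

```text
ok
```

```bash
python3 go.py 470.6 11.1 13 -0.018
```

```text
[470.7  11.5 120.6] shift [ -0.4  -0.2 107.6] turn 0.004 q6 -0.15 w 49.923482817454705 [ 0.5  0.6 -0.1] 10.925
```

Request:
pendant(
  plan=[0, 0, 0.5, 0, 50, 0, 0, 0.9, 0, 50, 0, 0, 1.07, 0, 50, 0, 0, 1.07, 0, 50],
)

```text
time_s: 11.42
eef_pos: [469.2, 11.4, 12.0]
orientation: [[0.014, 1.0, -0.003], [1.0, -0.014, 0.0], [0.0, -0.003, -1.0]]
contact_force: [-0.3, -0.6, 0.5]
grip_width: 49.8
finger_force: 0.0
```

Request:
pendant(
  plan=[0, 0, 0, 0, 0, 0, 0, 0, 0, 0, 0, 0, 0, 0, 0, 0, 0, 0, 0, 0, 0, 0, 0, 0, 0, 0, 0, 0, 0, 0, 0, 0, 0, 0, 0],
)

```text
time_s: 12.3
eef_pos: [471.7, 11.5, 14.3]
orientation: [[0.013, 1.0, 0.003], [1.0, -0.013, -0.001], [-0.001, 0.003, -1.0]]
contact_force: [-0.9, -0.7, 6.8]
grip_width: 13.2
finger_force: 59.8
```

```bash
python3 go.py 473 180 13 -0.018
```

```text
[471.7  11.5  14.3] shift [168.5  -0.9   1.2] turn 0.005 q6 -0.15 w 13.183837157293326 [-0.9 -0.7  6.8] 12.3
```

Request:
pendant(
  plan=[0.2, -0.004, -0.01, 0.003, 0, 0.45, -0.009, -0.01, 0.005, 0, 0.7, -0.009, -0.01, 0.005, 0, 0.95, -0.009, -0.01, 0.005, 0, 1.2, -0.009, -0.01, 0.005, 0, 1.4, -0.009, -0.01, 0.005, 0, 1.52, -0.009, -0.01, 0.005, 0, 1.6, -0.009, -0.01, 0.005, 0, 1.6, -0.009, -0.01, 0.005, 0, 1.6, -0.009, -0.01, 0.005, 0],
)

```text
time_s: 13.55
eef_pos: [472.1, 172.4, 14.3]
orientation: [[0.019, 1.0, 0.001], [1.0, -0.019, 0.002], [0.002, 0.001, -1.0]]
contact_force: [0.1, 2.1, 3.6]
grip_width: 13.6
finger_force: 59.4
```

```bash
python3 go.py 473 180 13 -0.018
```

```text
[472.1 172.4  14.3] shift [7.6 0.8 1.3] turn -0.001 q6 0.19 w 13.581268134614506 [0.1 2.1 3.6] 13.55
```

To row units: 8 mm is 0.08, 6 mm is 0.06.

Request:
pendant(
  plan=[0.03, 0, 0, 0, 0, 0.06, 0, 0, 0, 0, 0.08, 0, 0, 0, 0, 0.08, 0, 0, 0, 0],
)

```text
time_s: 14.05
eef_pos: [472.3, 178.2, 14.4]
orientation: [[0.018, 1.0, 0.001], [1.0, -0.018, -0.002], [-0.002, 0.001, -1.0]]
contact_force: [-0.0, -6.6, 6.3]
grip_width: 13.2
finger_force: 59.7
```

```bash
python3 go.py 473 180 13 -0.018
```

```text
[472.3 178.2  14.4] shift [1.8 0.6 1.4] turn -0.0 q6 0.21 w 13.236358518729421 [-0.  -6.6  6.3] 14.05
```

Request:
pendant(
  plan=[0.02, 0, 0, 0, 0, 0.04, 0, 0, 0, 0, 0.04, 0, 0, 0, 0],
)

```text
time_s: 14.42
eef_pos: [472.5, 180.1, 14.3]
orientation: [[0.016, 1.0, 0.001], [1.0, -0.016, -0.006], [-0.006, 0.001, -1.0]]
contact_force: [0.0, -13.5, 7.7]
grip_width: 13.2
finger_force: 60.0
```

Request:
pendant(
  plan=[0.02, 0, 0, 0, 0, 0.04, 0, 0, 0, 0, 0.04, 0, 0, 0, 0],
)

```text
time_s: 14.8
eef_pos: [472.5, 180.3, 14.3]
orientation: [[0.015, 1.0, -0.001], [1.0, -0.015, -0.013], [-0.013, -0.0, -1.0]]
contact_force: [-0.1, -27.6, 10.7]
grip_width: 13.2
finger_force: 60.5
```

The tray hit a firm stop at y=180.3 (180 expected). I'll relax, release, retreat and shut the fingers above the pad.

Request:
pendant(
  plan=[-0.05, 0, 0, 0, 0, -0.05, 0, 0, 0, 0, -0.05, 0, 0, 0, 45, -0.05, 0, 0, 0, 45, -0.05, 0, 0, 0, 45, -0.05, 0, 0, 0, 45, -0.05, 0, -0.4, 0, 45, -0.05, 0, -0.9, 0, 45, -0.05, 0, -1.1, 0, 20, -0.05, 0, -1.1, 0, 0, -0.05, 0, -1.1, 0, 0],
)

```text
time_s: 16.18
eef_pos: [470.6, 182.7, 122.5]
orientation: [[0.018, 1.0, -0.002], [1.0, -0.018, -0.0], [-0.0, -0.002, -1.0]]
contact_force: [0.6, -0.4, -0.2]
grip_width: 0.0
finger_force: 0.0
```

```bash
python3 go.py 608 185.7 125 -0.018
```

```text
[470.6 182.7 122.5] shift [  5.4 137.4  -2.8] turn 0.0 q6 0.22 w 0.004521101192417886 [ 0.6 -0.4 -0.2] 16.175
```

To row units: 5 mm is 0.05, 137 mm is 1.37.

Request:
pendant(
  plan=[0.03, 0.5, 0, 0, 0, 0.05, 1, 0, 0, 0, 0.054, 1.37, 0, 0, 0, 0.054, 1.37, 0, 0, 0, 0.054, 1.37, 0, 0, 0, 0.054, 1.37, 0.45, 0, 0, 0.054, 1.37, 0.55, 0, 0, 0.054, 1.37, 0.55, 0, 0],
)

```text
time_s: 17.18
eef_pos: [606.8, 185.8, 67.7]
orientation: [[0.018, 1.0, -0.003], [1.0, -0.018, -0.001], [-0.001, -0.003, -1.0]]
contact_force: [0.6, 0.2, 0.3]
grip_width: 0.1
finger_force: 0.0
```

```bash
python3 go.py 608 185.7 20 -0.018
```

```text
[606.8 185.8  67.7] shift [-0.   1.3 47.7] turn 0.0 q6 0.18 w 0.07097873846233581 [0.6 0.2 0.3] 17.175
```

Request:
pendant(
  plan=[0, 0.01, 0.08, 0, 0, 0, 0.01, 0.14, 0, 0, 0, 0.01, 0.2, 0, 0, 0, 0.01, 0.26, 0, 0, 0, 0.01, 0.32, 0, 0, 0, 0.01, 0.37, 0, 0, 0, 0.01, 0.42, 0, 0, 0, 0.01, 0.45, 0, 0, 0, 0.01, 0.46, 0, 0, 0, 0.01, 0.46, 0, 0],
)

```text
time_s: 18.42
eef_pos: [609.7, 185.8, 22.7]
orientation: [[0.018, 1.0, -0.0], [1.0, -0.018, -0.0], [-0.0, -0.0, -1.0]]
contact_force: [-0.1, -0.2, 0.6]
grip_width: -0.0
finger_force: 0.0
```

Request:
pendant(
  plan=[0, 0, 0.02, 0, 0, 0, 0, 0.04, 0, 0, 0, 0, 0.05, 0, 0, 0, 0, 0.05, 0, 0],
)

```text
time_s: 18.92
eef_pos: [610.2, 185.9, 20.3]
orientation: [[0.018, 1.0, 0.0], [1.0, -0.018, -0.0], [-0.0, 0.0, -1.0]]
contact_force: [-4.8, -0.9, 12.0]
grip_width: -0.1
finger_force: 5.8
```

Request:
pendant(
  plan=[0, 0, -0.4, 0, 0, 0, 0, -0.9, 0, 0, 0, 0, -1.5, 0, 0, -0.6, 0, -1.5, 0, 0, -1.2, 0, -1.5, 0, 0, -1.8, 0, -1.5, 0, 0, -2.4, 0, -1.5, 0, 0, -2.8, 0, -1.5, 0, 0, -2.8, 0, -1.5, 0, 0],
)

```text
time_s: 20.05
eef_pos: [604.6, -97.5, 167.9]
orientation: [[0.023, 1.0, 0.0], [1.0, -0.023, -0.001], [-0.001, 0.0, -1.0]]
contact_force: [-0.1, 0.4, 0.4]
grip_width: -0.3
finger_force: 0.0
```

```bash
python3 - <<'E'
from h import *
t=env.grab_frame("top")[:,:,::-1];s=env.grab_frame("scene")[:,:,::-1]
a=cv2.resize(t[150:300,40:190],(400,400),interpolation=cv2.INTER_CUBIC)
b=cv2.resize(s[190:320,340:470],(400,400),interpolation=cv2.INTER_CUBIC)
cv2.imwrite("pics/g.png",np.hstack([a,b]))
E
```

View pics/g.png

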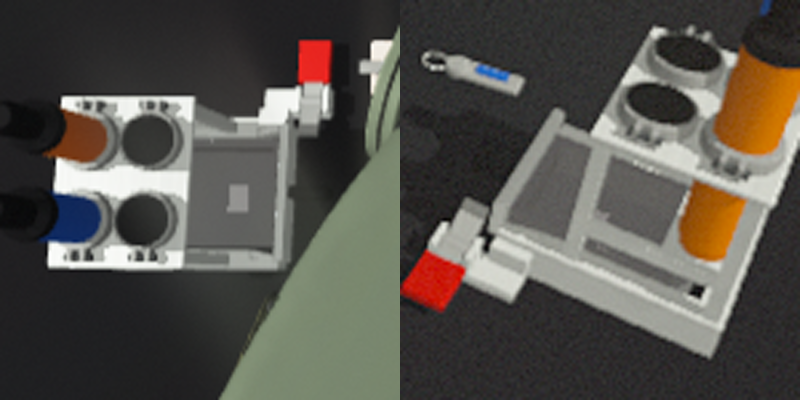

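The pad is level at (435,278) with the tongue up at (470,220) in front of the front plate, and the plate is flush against the runner ends in both views. Handing in.

```bash
python3 -c "
from station import env
print(env.finish_job())"
```

```text
the job is handed in; nothing more can be done
None
```

The tray was drawn out, set down in front of the bay, slid fully home by its handle and locked by the catch, and the job was handed in at about 20 s; the stapler, paperweight, key fob and badge were not touched, though I have no verdict back from the judging.

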